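# Find the hidden catch of the cash drawer

### The arm

A 6-joint arm with a two-finger parallel gripper is mounted at the origin on the work surface. World frame = base frame: x ahead of the robot, y to its left, z up, the work surface at z = 0. Lengths are in m, angles in degrees, forces in N, time in s.
With the tool pointing down it reaches from about 0.35 to 0.875 m from the base axis. Payload 4.2 kg.
Tool frame: the origin (TCP) lies on the centre line of the jaws, within the pads' length; the fingertips stand 19 mm ahead of it and the grasp point (between the pads) is the TCP; x points along the fingers, y is the direction in which the jaws open and shut, and the axes are right-handed (so a half turn about x gives the same grasp; the last joint's range is limited). The gripper opens to 87 mm and grips with 3 to 60 N. Pads are 19 mm wide; open, the fingers measure 117 mm over their backs; the gripper's body (75 mm by 190 mm) begins 51 mm behind the grasp point.
Start: joints at [-49.756, 22.042, 0.453, 0, -68.411, -14.817], TCP at [0.268, -0.564, 0.21] pointing down, gripper open.
Joint ranges: [-179.83, 179.83], [-69.29, 118.12], [-61.27, 80.66], [-181.25, 117.63], [-171.15, -9.14], [-177.46, 177.46]. Speed limits (degrees/s): [159.86, 159.86, 180, 180, 180, 180].

### API

Orientations are given as a 3x3 rotation matrix whose columns are the frame's x, y, z axes.
In Python, from station import * gives the robot as it stands.
- The arm moves only by the shell command python3 -m creep 'ROWS'. ROWS is JSON, a list of rows, each a list of 5 numbers: the opening, from 0 (shut) to 1 (fully open), then the shift along the world's x, y, z in mm, then the turn about the world's z in rad. In form: [[jaw, x, y, z, turn], ...]. A call has exactly 8 rows; each row is the pose to reach, as a shift and turn from the pose measured when the call began; what a row does not reach only later rows make up. A row lasts 1/10 s, in which the tool goes at most 50 mm and 8.59 degrees, less where a joint would pass 70% of its speed; a pose out of reach is approached as far as the arm can. A call with a gripper value outside its range is refused whole. The fingers move at their own pace and stop on an object; the grip force is fixed at half the most. Time passes only in rows, so rows that repeat a pose let the fingers close, or fill a call up. It gives the time, the measured TCP pose, the force and the opening at its end, in the units of the state.
- sense(): the state, without advancing time (a new reading comes with each control period).
- capture(name): name is "scene" or "top" or "wrist"; returns a dict with "image" (420x560x3 uint8, blue, green, red), "z_map" (420x560 float32, m along the optical axis (not along the pixel's ray), 0 where there is no reading), "mtx" (3x3 intrinsics, pixels), "eye" and "attitude" of the camera in the world. Camera axes: x right, y up, looking along -z (the intrinsics and any distortion apply to the point x, -y, -z); pixel columns grow to the right and rows downward; lengths in m; the calibration is good to about 2 mm. A picture is of the moment at which its call begins.
- finish_job(): hands the job in, once; it reports no verdict.
Trained networks look in a picture, given as the dict that the camera call returned (one of the last four; its "shot" number tells which), for a name from the list of things; names that differ only in an ending like _2 or _b are one class to them, and where a whole thing is asked for, a point or a joint stands for the part that bears it (a point fixed in the world has none). Each returns a list of dicts, best first, with "confidence" (0 to 1); they miss things now and then, are a little off and sometimes report something else, mostly with a low value. They report only what shows in the picture. A call takes as long as a camera call.
- look_for(picture, thing): "box" ([left, top, right, bottom] in pixels, round what is visible of it).
- mark_of(picture, thing): "centre" ([column, row] in pixels: a listed point, or the origin of a listed thing).
The state is a dict: "time_s": time; "joints": joint angles; "joint_velocities": joint speeds; "effort": joint torques, N m; "tcp_pos": TCP position; "ee_rot": TCP orientation; "wrist_force": force on the tool from outside, world axes, zero at the start; "moment": the same for the moment, N m; "gripper_width": opening from 0.0 (shut) to 1.0 (fully open).
Only numpy, scipy, OpenCV 4.12 (cv2) and the standard library are available. Lean on these libraries where they do the work, as an engineer would, in place of code of your own. Each camera call takes 0.05 s, during which the arm holds its last target.

### The job

Open the food bank's cash drawer by its hidden catch: feel across the six flush metal plates in the top of the low blue cabinet with the fingertips until you find the one that gives, and press that one down until the drawer springs out. Then take the hand away so that the plate comes back up, and leave the drawer standing open. Do not pick up or shift anything on the table or on the cabinet.

Things in the scene. Friction and masses are not known exactly. Their poses are not given: they have to be found in the camera images.
- cabinet: Low blue cash cabinet, 260 mm (x) x 260 mm (y) x 90 mm high, fixed to the table, with a white flat top panel. Origin: centre of its underside on the table; its own +x points to its back, +y to its left, z up; its drawer front is the face at -x. The panel is level, 90 mm above the origin.
- panel (a point): Centre of six look-alike 44 mm square steel plates, on the white panel's surface (38 mm in front of the cabinet's centre); axes as the cabinet's. Plate centres from here: x -32 or +32 mm, y -64, 0 or +64 mm. Each lies in a 46 mm square opening, its top 2 mm below the surface. One, a different one each time, not to be told by eye, is the hidden catch; five are rigid blanks.
- catch (a joint): How far the live plate (the hidden catch) is pressed down, in m: 0 at rest, 0.006 fully down. Its spring resists with about 1 N at first and 4 to 5 N fully down; it frees the drawer from about 0.004 on and springs back up when let go.
- drawer (a joint): How far the drawer stands out of the cabinet's front (towards the cabinet's -x), in m: 0 shut, 0.055 fully out. It is sprung; when the catch is pressed it slides out by itself in about half a second and stays out.
- tin_mid (a point): Centre (half-way up) of a bystander to be left alone: low round food tin, 60 mm across, 35 mm high, standing on the rear part of the cabinet's top.
- tea_mid (a point): Centre (half-way up) of a bystander to be left alone: tea carton 80 x 50 x 110 mm high beside the cabinet.
- mug_mid (a point): Centre (half-way up) of a bystander to be left alone: red mug 80 mm across, 90 mm high beside the cabinet.
- cola_mid (a point): Centre (half-way up) of a bystander to be left alone: amber drink bottle with a red label, 66 mm across, 190 mm high.
- lime_mid (a point): Centre (half-way up) of a bystander to be left alone: green drink bottle, 66 mm across, 190 mm high.
- tape_mid (a point): Centre (half-way up) of a bystander to be left alone: roll of parcel tape lying flat, 100 mm across, 48 mm high.
- jar_mid (a point): Centre (half-way up) of a bystander to be left alone: glass jar with a red lid, 70 mm across, 100 mm high.

How it is judged:
By the outcome, as a careful person would: the job done as asked, in the order asked, and still so for the second after the job is handed in, with the robot touching nothing.
It also fails if it takes over 51 s, if anything falls off the work surface, if the arm or the gripper's body presses on something with over 40 N, if the wrist force passes 120 N, or if a joint passes its speed limit or range.

## Working session

There is one attempt and no reset: what is moved stays moved. The work goes in short steps, Python scripts to look and compute and a shell command to move; the robot and the scene stay as the last step left them, time stands still between calls to the robot, and variables do not carry over. Pictures are saved under pics/ and viewed, and the job is handed in when it is done.

```bash
mkdir -p pics
cat > h.py <<'E'
from station import *
import numpy as np, cv2
def world(p,u,v,z=None):
    K=p["mtx"]; R=np.array(p["attitude"]); e=np.array(p["eye"])
    d=np.array([(u-K[0][2])/K[0][0],-(v-K[1][2])/K[1][1],-1.0])
    if z is None:
        zz=p["z_map"][int(round(v)),int(round(u))]; return e+R@(d*zz)
    w=R@d; return e+w*((z-e[2])/w[2])
E
python3 - <<'E'
from h import *
s=sense(); print(s)
for n in ("scene","top"):
    p=capture(n); cv2.imwrite(f"pics/{n}1.png",p["image"]); print(n,p["eye"],p["mtx"],p.get("dist"),[k for k in p])
    for t in ["cabinet","panel","tin_mid","tea_mid","mug_mid","cola_mid","lime_mid","tape_mid","jar_mid","catch"]:
        try:
            for m in mark_of(p,t)[:2]: 
                u,v=m["centre"]; print(t,m["confidence"],np.round([u,v]),world(p,u,v).round(3))
        except Exception as ex: print(t,ex)
E
```

```text
{'time_s': 0.0, 'joints': array([-4.97552775e+01,  2.20909212e+01,  3.81588354e-01, -2.95592757e-02,
       -6.84111971e+01, -1.48161931e+01]), 'joint_velocities': array([-0.06684335, -0.07416401,  0.03848341,  0.10986606,  0.00889584,
        0.03113415]), 'effort': array([-1.55478274e-04, -3.90667105e+01,  1.87401438e+01,  4.21976969e+00,
        1.09029369e-02, -1.97760760e-04]), 'tcp_pos': array([ 0.26811805, -0.56388369,  0.20856882]), 'ee_rot': array([[-9.92873782e-04, -4.29211912e-01,  9.03203271e-01],
       [ 1.91558013e-03,  9.03201243e-01,  4.29213054e-01],
       [-9.99997672e-01,  2.15631263e-03, -7.45750229e-05]]), 'wrist_force': array([-0.09467285, -0.17455079,  0.02097688]), 'moment': array([ 0.02064179, -0.01144529,  0.0121739 ]), 'gripper_width': 1.0032905187419119}
scene [ 1.00876112 -0.55153699  1.23215287] [[460.45803067   0.         282.65188155]
 [  0.         460.45803067 207.28203077]
 [  0.           0.           1.        ]] None ['image', 'z_map', 'mtx', 'eye', 'attitude', 'shot']
cabinet 0.95 [311. 204.] [0.624 0.056 0.084]
panel 0.87 [301. 182.] [0.554 0
[... 561 characters left out ...]

 [  0.           0.           1.        ]] None ['image', 'z_map', 'mtx', 'eye', 'attitude', 'shot']
cabinet 0.55 [258. 211.] [0.576 0.093 0.087]
panel 0.71 [259. 221.] [0.549 0.091 0.096]
tin_mid 0.7 [266. 170.] [0.681 0.071 0.128]
tea_mid 0.91 [176. 213.] [0.568 0.307 0.114]
mug_mid 0.6 [328. 198.] [ 0.623 -0.098  0.005]
mug_mid 0.35 [100. 236.] [0.506 0.494 0.144]
cola_mid 0.8 [114. 200.] [0.599 0.462 0.141]
lime_mid 0.89 [102. 237.] [0.502 0.491 0.136]
tape_mid 0.92 [479. 253.] [ 0.469 -0.529 -0.005]
jar_mid 0.97 [465. 209.] [ 0.585 -0.452  0.103]
jar_mid 0.32 [255. 221.] [0.548 0.101 0.092]
catch it knows: cabinet, cola_mid, jar_mid, lime_mid, mug_mid, panel, tape_mid, tea_mid, tin_mid
```

View pics/top1.png

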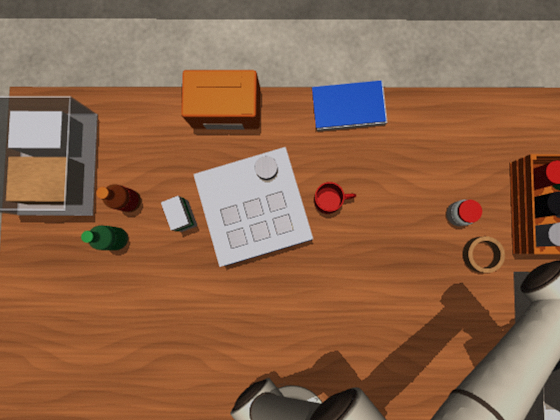

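View pics/scene1.png

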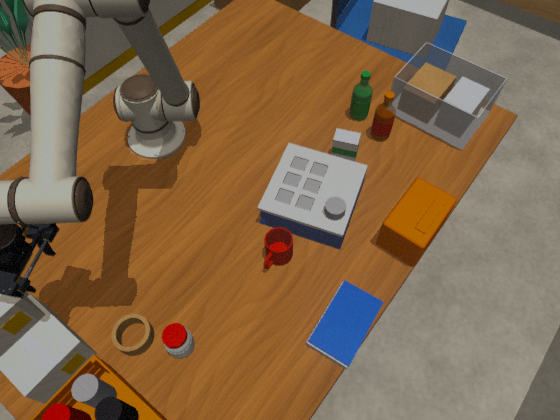

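Run:
```python
from h import *
p=capture("top"); im=p["image"]
c=im[140:300,150:380]; cv2.imwrite("pics/topzoom.png",cv2.resize(c,None,fx=3.4,fy=3.4,interpolation=cv2.INTER_CUBIC))
```

```text
(no output)
```

View pics/topzoom.png

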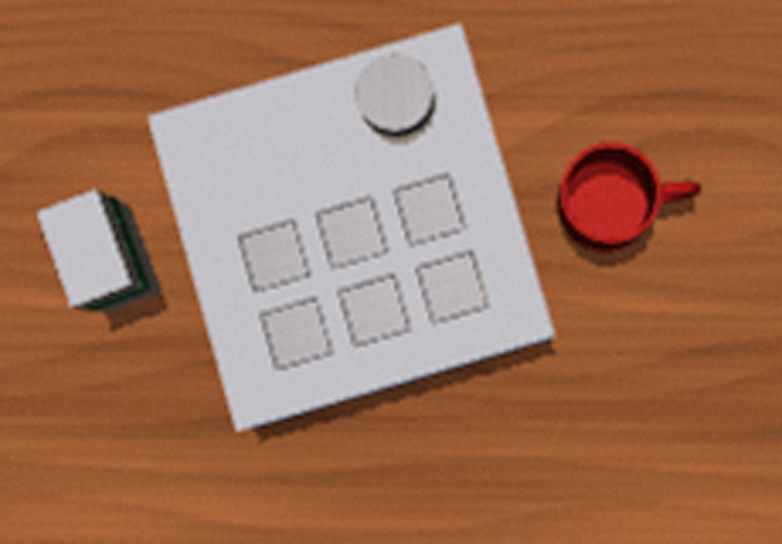

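The pictures show the cabinet with its white top at about (253,207) in the top view. The six plates are in two rows, the tin is behind them at (266,167), the carton is to the left and the mug to the right. Next I'll measure the panel pose.

Run:
```python
from h import *
p=capture("top"); 
def go(p,name):
    im=p["image"]; H,W=im.shape[:2]
    K=p["mtx"];R=np.array(p["attitude"]);e=np.array(p["eye"])
    uu,vv=np.meshgrid(np.arange(W),np.arange(H)); d=np.stack([(uu-K[0][2])/K[0][0],-(vv-K[1][2])/K[1][1],-np.ones_like(uu,float)],-1)
    X=e+(d*p["z_map"][...,None])@R.T
    m=(abs(X[...,2]-0.09)<0.012)&(im.min(-1)>120)&(np.hypot(X[...,0]-.58,X[...,1]-.09)<.22)
    n,l,st,ce=cv2.connectedComponentsWithStats(m.astype(np.uint8)); k=1+st[1:,4].argmax()
    c=cv2.findContours((l==k).astype(np.uint8),cv2.RETR_EXTERNAL,cv2.CHAIN_APPROX_NONE)[0]; c=max(c,key=cv2.contourArea)[:,0]
    P=np.array([world(p,u,v,0.09)[:2] for u,v in c]).astype(np.float32)
    r=cv2.minAreaRect(P); print(name,r,"z med",np.median(X[l==k][:,2]))
    return r
r=go(p,"top"); q=capture("scene"); go(q,"scene")
# corners by eye from zoom
cs=[(150,115),(462,25),(552,338),(236,430)]
C=np.array([world(p,150+(a+.5)/3.4-.5,140+(b+.5)/3.4-.5,.09) for a,b in cs]);print(C.round(3),C.mean(0))
pl=np.array([(275,256),(352,231),(430,209),(297,333),(375,310),(452,286)])
Pw=np.array([world(p,150+(a+.5)/3.4-.5,140+(b+.5)/3.4-.5,.088) for a,b in pl])
print("plates",Pw.round(4),Pw.mean(0))
loc=np.array([(32,64),(32,0),(32,-64),(-32,64),(-32,0),(-32,-64)])/1000
A=loc-loc.mean(0);B=Pw[:,:2]-Pw[:,:2].mean(0);M=A.T@B
th=np.arctan2(M[0,1]-M[1,0],M[0,0]+M[1,1]);Rz=np.array([[np.cos(th),-np.sin(th)],[np.sin(th),np.cos(th)]])
print("yaw",np.degrees(th)); pc=Pw[:,:2].mean(0)
F=pc+loc@Rz.T;print(F.round(4)); print("cab centre",pc+Rz@[.038,0])
s=sense();print("jaw y dir deg",np.degrees(np.arctan2(s["ee_rot"][1,1],s["ee_rot"][0,1])))
for n,z in [("tin_mid",.108)]:
    for q2 in (p,q):
        u,v=mark_of(q2,n)[0]["centre"];print(n,world(q2,u,v,z))
```

```text
top ((0.5894554853439331, 0.10968899726867676), (0.2597133219242096, 0.2589885890483856), 17.077251434326172) z med 0.08920922932033593
scene ((0.5939702391624451, 0.10928813368082047), (0.2598009705543518, 0.259785920381546), 17.023807525634766) z med 0.08942530355608991
[[ 0.677  0.269  0.09 ]
 [ 0.751  0.022  0.09 ]
 [ 0.503 -0.051  0.09 ]
 [ 0.429  0.195  0.09 ]] [0.58988811 0.10865338 0.09      ]
plates [[0.5655 0.1676 0.088 ]
 [0.5858 0.107  0.088 ]
 [0.6036 0.0455 0.088 ]
 [0.5049 0.1491 0.088 ]
 [0.5235 0.0879 0.088 ]
 [0.5428 0.0275 0.088 ]] [0.5543566  0.09741853 0.088     ]
yaw 17.19373972107803
[[0.566  0.168 ]
 [0.5849 0.1069]
 [0.6038 0.0457]
 [0.5049 0.1491]
 [0.5238 0.088 ]
 [0.5427 0.0268]]
cab centre [0.59065841 0.10865147]
jaw y dir deg 115.42731376130905
tin_mid [0.68373898 0.07018464 0.108     ]
tin_mid [0.69706473 0.06083073 0.108     ]
```

```bash
python3 -m creep '[[0,10,20,0,0],[0,25,55,0,-0.02],[0,42,92,0,-0.04],[0,60,130,0,-0.07],[0,78,168,0,-0.1],[0,96,206,0,-0.12],[0,114,244,0,-0.14],[0,130,280,0,-0.14]]'
python3 - <<'E'
from h import *
s=sense();print(s["tcp_pos"],s["ee_rot"],s["joints"],s["wrist_force"])
E
```

```text
time_s: 2.05
tcp_pos: [0.399, -0.2828, 0.21]
ee_rot: [[0.001, -0.299, 0.954], [-0.0, 0.954, 0.299], [-1.0, -0.0, 0.001]]
wrist_force: [0.6, -0.6, 0.8]
gripper_width: 0.359
[ 0.39898511 -0.28280933  0.20996495] [[ 7.75254790e-04 -2.99107571e-01  9.54219084e-01]
 [-2.76116846e-04  9.54219270e-01  2.99107854e-01]
 [-9.99999661e-01 -4.95360760e-04  6.57174421e-04]] [-1.62559618e+01  8.67547686e+00 -1.80541466e+01  3.08448250e-03
 -6.32233050e+01 -5.63414055e+01] [ 0.57367751 -0.6470243   0.81557474]
```

```bash
python3 -m creep '[[0,18,40,0,0],[0,38,82,0,0],[0,58,124,0,0],[0,78,168,0,0],[0,98,212,0,0],[0,118,254,0,0],[0,134,288,-20,0],[0,144.5,310,-60,0]]'
python3 - <<'E'
from h import *
s=sense();print(s["tcp_pos"],s["ee_rot"][:,1],s["wrist_force"])
p=capture("wrist"); cv2.imwrite("pics/w1.png",p["image"])
E
```

```text
time_s: 2.85
tcp_pos: [0.5473, 0.0304, 0.1526]
ee_rot: [[0.01, -0.302, 0.953], [0.002, 0.953, 0.302], [-1.0, -0.001, 0.01]]
wrist_force: [0.4, 0.6, -0.4]
gripper_width: 0.007
[0.54733913 0.03041564 0.15262188] [-0.3019406   0.95332592 -0.00124597] [ 0.3786544   0.56140059 -0.44467566]
```

View pics/w1.png

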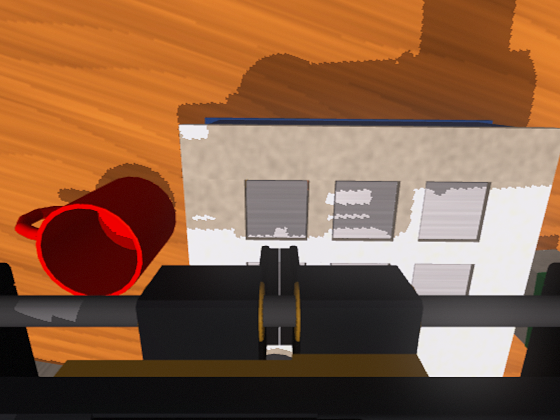

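The wrist view shows the closed fingers at (279,255) just past the front-right plate, which spans (245,180)–(309,240). I'll measure that row from this view.

Run:
```python
from h import *
p=capture("wrist"); print(sense()["tcp_pos"])
for n,c in {"FR":[(245,180),(309,180),(309,240),(246,240)],"FM":[(335,181),(400,181),(396,241),(332,240)],"FL":[(424,182),(489,182),(481,241),(418,240)]}.items():
    print(n,np.mean([world(p,u,v,.089) for u,v in c],0).round(4))
```

```text
[0.54119833 0.02915899 0.14474922]
FR [0.535  0.0278 0.089 ]
FM [0.5172 0.0865 0.089 ]
FL [0.4994 0.1444 0.089 ]
```

Run:
```python
from h import *
p=capture("wrist"); p=capture("wrist"); print(sense()["tcp_pos"]); cv2.imwrite("pics/w2.png",p["image"])
u,v=0,0
K=p["mtx"];R=np.array(p["attitude"]);e=np.array(p["eye"])
im=p["image"].copy()
F=np.array([[.566,.168],[.5849,.1069],[.6038,.0457],[.5049,.1491],[.5238,.088],[.5427,.0268]])
a=np.radians(17.1);Rz=np.array([[np.cos(a),-np.sin(a)],[np.sin(a),np.cos(a)]])
for f in F:
    pts=[]
    for d in [(-.022,-.022),(.022,-.022),(.022,.022),(-.022,.022)]:
        w=np.r_[f+Rz@d,.088]; c=R.T@(w-e); pts.append([K[0][2]+K[0][0]*c[0]/-c[2],K[1][2]-K[1][1]*c[1]/-c[2]])
    cv2.polylines(im,[np.int32(pts)],True,(0,255,0),1)
cv2.imwrite("pics/w2o.png",im)
```

```text
[0.54331655 0.02727052 0.14946905]
```

View pics/w2o.png

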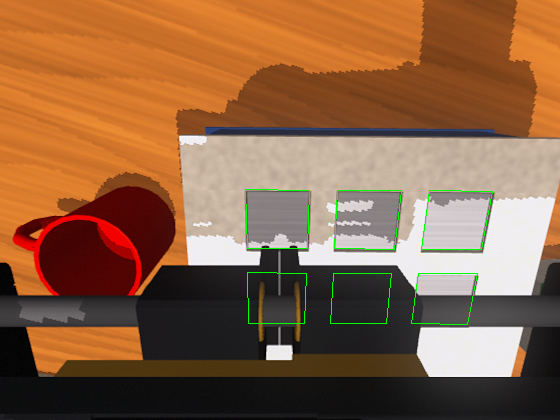

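The overlay from the top-view measurement lies on the plates to within about 2 mm, and the fingers are over the front-right plate. Now I'll go down gently.

```bash
python3 -m creep '[[0,0,0,-15,0],[0,0,0,-30,0],[0,0,0,-37,0],[0,0,0,-39,0],[0,0,0,-41,0],[0,0,0,-43,0],[0,0,0,-44.5,0],[0,0,0,-44.5,0]]'
```

```text
time_s: 3.85
tcp_pos: [0.5434, 0.0273, 0.1051]
ee_rot: [[-0.001, -0.3, 0.954], [-0.001, 0.954, 0.3], [-1.0, -0.001, -0.001]]
wrist_force: [0.0, -0.4, -0.8]
gripper_width: 0.003
```

```bash
python3 -m creep '[[0,0,0,-0.5,0],[0,0,0,-1,0],[0,0,0,-1.5,0],[0,0,0,-2,0],[0,0,0,-2.5,0],[0,0,0,-2.5,0],[0,0,0,-2.5,0],[0,0,0,-2.5,0]]'
python3 - <<'E'
from h import *
s=sense();print(s["tcp_pos"],s["wrist_force"],s["moment"])
E
```

```text
time_s: 4.65
tcp_pos: [0.5434, 0.0273, 0.1026]
ee_rot: [[-0.001, -0.3, 0.954], [-0.002, 0.954, 0.3], [-1.0, -0.001, -0.001]]
wrist_force: [0.6, -0.7, 0.1]
gripper_width: 0.005
[0.54338516 0.02729302 0.10258896] [ 0.57363373 -0.69382137  0.10331706] [-0.00100996  0.00243984  0.02639574]
```

```bash
python3 -m creep '[[0,0,0,-0.5,0],[0,0,0,-1,0],[0,0,0,-1.5,0],[0,0,0,-2,0],[0,0,0,-2,0],[0,0,0,-2,0],[0,0,0,-2,0],[0,0,0,-2,0]]'
python3 - <<'E'
from h import *
s=sense();print(s["tcp_pos"],s["wrist_force"],s["moment"])
for n in ("scene","wrist"):
    p=capture(n); im=p["image"]
    if n=="scene": im=cv2.resize(im[130:260,220:400],None,fx=4,fy=4,interpolation=cv2.INTER_CUBIC)
    cv2.imwrite(f"pics/{n}3.png",im)
E
```

```text
time_s: 5.45
tcp_pos: [0.5434, 0.0273, 0.1006]
ee_rot: [[-0.001, -0.3, 0.954], [-0.001, 0.954, 0.3], [-1.0, -0.001, -0.001]]
wrist_force: [0.4, 0.4, -0.6]
gripper_width: 0.004
[0.54340624 0.02729957 0.10063099] [ 0.44223247  0.38929916 -0.55565728] [ 0.00889259 -0.00141466  0.03640458]
```

View pics/scene3.png

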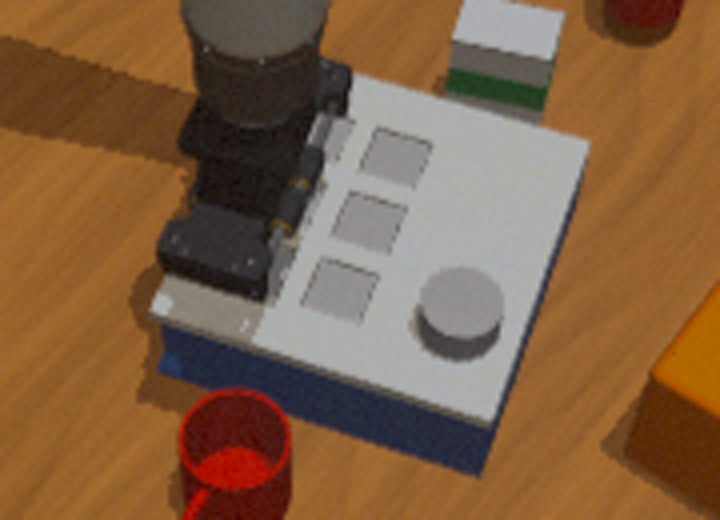

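View pics/wrist3.png

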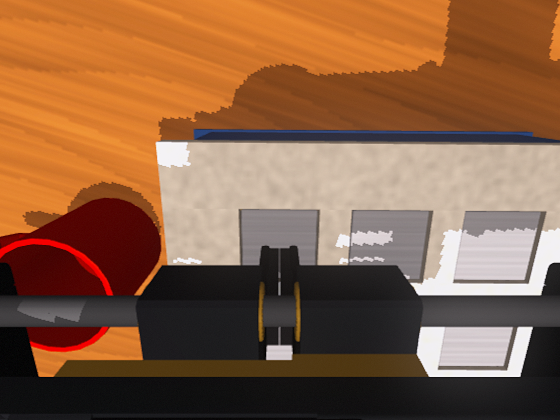

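```bash
python3 -m creep '[[0,0,0,-0.5,0],[0,0,0,-1,0],[0,0,0,-1.5,0],[0,0,0,-2,0],[0,0,0,-2.5,0],[0,0,0,-3,0],[0,0,0,-3,0],[0,0,0,-3,0]]'
python3 - <<'E'
from h import *
s=sense();print(s["tcp_pos"],s["wrist_force"],s["moment"])
p=capture("wrist");Z=p["z_map"]
K=p["mtx"];R=np.array(p["attitude"]);e=np.array(p["eye"])
print(e,R)
for v in range(240,360,8): print(v,[world(p,u,v).round(3).tolist() for u in (270,290)])
E
```

```text
time_s: 6.35
tcp_pos: [0.5434, 0.0273, 0.0976]
ee_rot: [[-0.001, -0.3, 0.954], [-0.002, 0.954, 0.3], [-1.0, -0.001, -0.001]]
wrist_force: [0.8, 0.7, 0.4]
gripper_width: 0.008
[0.54339378 0.02728837 0.09761429] [0.76951383 0.7241504  0.42567543] [ 0.00731041  0.00874454 -0.00906722]
[0.46593169 0.00335693 0.27114561] [[-0.29907049 -0.91164199 -0.28189664]
 [ 0.95422958 -0.28623442 -0.08669346]
 [-0.00165512 -0.29492157  0.95552003]]
240 [[0.541, 0.021, 0.086], [0.538, 0.032, 0.085]]
248 [[0.536, 0.02, 0.109], [0.531, 0.029, 0.112]]
256 [[0.536, 0.02, 0.119], [0.532, 0.029, 0.121]]
264 [[0.536, 0.021, 0.127], [0.532, 0.029, 0.13]]
272 [[0.536, 0.021, 0.134], [0.533, 0.029, 0.135]]
280 [[0.536, 0.021, 0.141], [0.533, 0.029, 0.142]]
288 [[0.536, 0.021, 0.147], [0.533, 0.029, 0.148]]
296 [[0.513, 0.016, 0.192], [0.512, 0.021, 0.191]]
304 [[0.513, 0.016, 0.195], [0.512, 0.021, 0.195]]
312 [[0.515, 0.016, 0.196], [0.514, 0.021, 0.196]]
320 [[0.517, 0.017, 0.197], [0.515, 0.022, 0.197]]
328 [[0.546, 0.025, 0.159], [0.545, 0.032, 0.157]]
336 [[0.55, 0.026, 0.159], [0.548, 0.033, 0.158]]
344 [[0.554, 0.027, 0.157], [0.551, 0.034, 0.158]]
352 [[0.616, 0.044, 0.086], [0.612, 0.056, 0.086]]
```

Run:
```python
from h import *
p=capture("wrist");print(sense()["tcp_pos"])
for v in range(240,256,1): print(v,[world(p,u,v).round(3).tolist() for u in (266,272,287,293)])
im=cv2.resize(p["image"][190:300,200:360],None,fx=5,fy=5,interpolation=cv2.INTER_CUBIC);cv2.imwrite("pics/w4.png",im)
```

```text
[0.54340755 0.02728155 0.09762353]
240 [[0.541, 0.019, 0.088], [0.54, 0.022, 0.087], [0.538, 0.03, 0.086], [0.537, 0.034, 0.086]]
241 [[0.542, 0.019, 0.087], [0.541, 0.022, 0.087], [0.538, 0.03, 0.088], [0.538, 0.034, 0.086]]
242 [[0.542, 0.019, 0.087], [0.542, 0.023, 0.086], [0.539, 0.031, 0.086], [0.538, 0.034, 0.086]]
243 [[0.543, 0.019, 0.087], [0.543, 0.023, 0.086], [0.539, 0.031, 0.087], [0.539, 0.035, 0.085]]
244 [[0.544, 0.02, 0.086], [0.543, 0.023, 0.086], [0.54, 0.031, 0.086], [0.539, 0.034, 0.087]]
245 [[0.545, 0.02, 0.086], [0.543, 0.023, 0.087], [0.541, 0.031, 0.087], [0.54, 0.035, 0.086]]
246 [[0.536, 0.018, 0.109], [0.544, 0.023, 0.087], [0.542, 0.032, 0.086], [0.531, 0.031, 0.109]]
247 [[0.535, 0.018, 0.111], [0.545, 0.024, 0.086], [0.542, 0.032, 0.086], [0.531, 0.031, 0.111]]
248 [[0.535, 0.018, 0.113], [0.536, 0.021, 0.108], [0.534, 0.029, 0.108], [0.531, 0.031, 0.112]]
249 [[0.535, 0.018, 0.113], [0.536, 0.021, 0.11], [0.534, 0.029, 0.11], [0.531, 0.031, 0.113]]
250 [[0.536, 0.018, 0.114], [0.536, 0.021, 0.111], [0.534, 0.029, 0.11], [0.531, 0.031, 0.114]]
251 [[0.535, 0.018, 0.115], [0.536, 0.021, 0.112], [0.533, 0.028, 0.112], [0.532, 0.031, 0.115]]
252 [[0.535, 0.018, 0.116], [0.536, 0.021, 0.114], [0.533, 0.028, 0.114], [0.531, 0.03, 0.118]]
253 [[0.535, 0.018, 0.118], [0.536, 0.021, 0.115], [0.534, 0.029, 0.113], [0.531, 0.031, 0.118]]
254 [[0.535, 0.018, 0.119], [0.536, 0.021, 0.115], [0.533, 0.028, 0.117], [0.531, 0.031, 0.119]]
255 [[0.535, 0.018, 0.12], [0.535, 0.021, 0.118], [0.534, 0.028, 0.117], [0.531, 0.031, 0.12]]
```

View pics/w4.png

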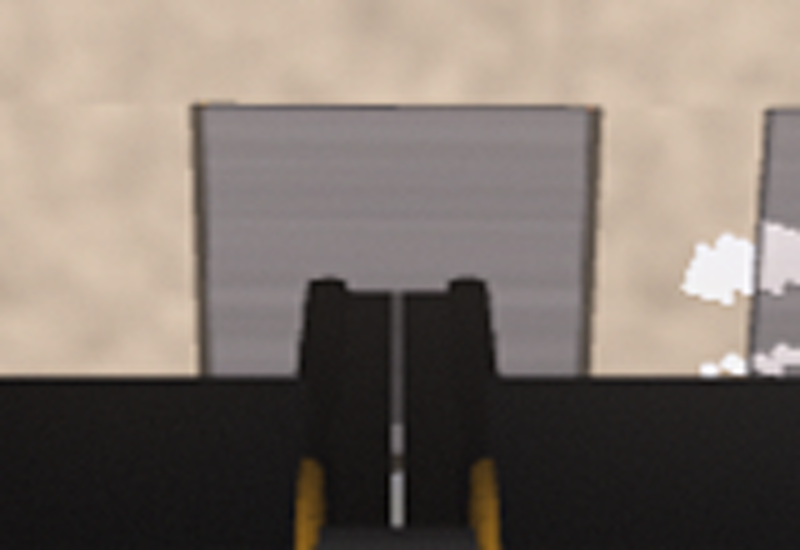

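```bash
python3 -m creep '[[0,0,0,-2,0],[0,0,0,-4,0],[0,0,0,-6,0],[0,0,0,-8,0],[0,0,0,-10,0],[0,0,0,-12,0],[0,0,0,-12,0],[0,0,0,-12,0]]'
python3 - <<'E'
from h import *
p=capture("wrist");s=sense();print(s["tcp_pos"],s["wrist_force"])
for v in range(240,262,2): print(v,[world(p,u,v).round(3).tolist() for u in (266,272,287,293)])
im=cv2.resize(p["image"][190:300,200:360],None,fx=5,fy=5,interpolation=cv2.INTER_CUBIC);cv2.imwrite("pics/w5.png",im)
E
```

```text
time_s: 7.25
tcp_pos: [0.5434, 0.0273, 0.0856]
ee_rot: [[-0.001, -0.3, 0.954], [-0.002, 0.954, 0.3], [-1.0, -0.001, -0.001]]
wrist_force: [1.0, 0.1, 0.3]
gripper_width: 0.008
[0.54349328 0.02731289 0.08568168] [ 0.51639555 -0.99593365 -0.08978853]
240 [[0.537, 0.018, 0.087], [0.536, 0.021, 0.086], [0.533, 0.029, 0.086], [0.532, 0.032, 0.086]]
242 [[0.538, 0.018, 0.087], [0.537, 0.021, 0.087], [0.534, 0.029, 0.087], [0.533, 0.032, 0.087]]
244 [[0.539, 0.019, 0.087], [0.538, 0.022, 0.086], [0.535, 0.029, 0.086], [0.535, 0.033, 0.086]]
246 [[0.535, 0.018, 0.097], [0.539, 0.022, 0.086], [0.536, 0.03, 0.088], [0.532, 0.031, 0.096]]
248 [[0.535, 0.018, 0.1], [0.536, 0.021, 0.097], [0.534, 0.029, 0.096], [0.531, 0.031, 0.101]]
250 [[0.536, 0.018, 0.102], [0.536, 0.021, 0.099], [0.533, 0.028, 0.099], [0.531, 0.031, 0.102]]
252 [[0.535, 0.018, 0.106], [0.536, 0.021, 0.102], [0.534, 0.028, 0.101], [0.531, 0.031, 0.105]]
254 [[0.535, 0.018, 0.107], [0.535, 0.021, 0.105], [0.534, 0.029, 0.103], [0.531, 0.031, 0.107]]
256 [[0.535, 0.018, 0.109], [0.536, 0.022, 0.105], [0.534, 0.028, 0.106], [0.531, 0.03, 0.11]]
258 [[0.535, 0.018, 0.112], [0.536, 0.021, 0.108], [0.534, 0.028, 0.108], [0.532, 0.031, 0.111]]
260 [[0.535, 0.018, 0.113], [0.536, 0.022, 0.11], [0.533, 0.028, 0.112], [0.531, 0.03, 0.114]]
```

View pics/w5.png

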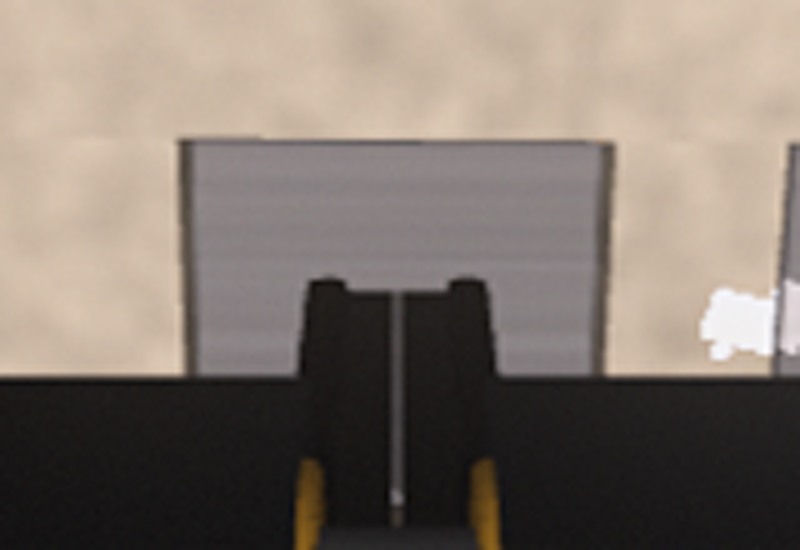

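```bash
python3 - <<'E'
from h import *
p=capture("wrist")
for v in (268,280,292,300): print(v,[world(p,u,v).round(3).tolist() for u in (160,200,240,320,400)])
E
python3 -m creep '[[0,0,0,-2,0],[0,0,0,-4,0],[0,0,0,-6,0],[0,0,0,-7,0],[0,0,0,-8,0],[0,0,0,-9,0],[0,0,0,-9,0],[0,0,0,-9,0]]'
```

```text
268 [[0.517, -0.015, 0.174], [0.515, -0.004, 0.173], [0.511, 0.006, 0.174], [0.505, 0.027, 0.173], [0.53, 0.093, 0.086]]
280 [[0.517, -0.013, 0.18], [0.514, -0.003, 0.181], [0.511, 0.007, 0.18], [0.505, 0.026, 0.18], [0.499, 0.046, 0.18]]
292 [[0.517, -0.011, 0.186], [0.514, -0.002, 0.185], [0.511, 0.007, 0.186], [0.505, 0.026, 0.186], [0.5, 0.044, 0.185]]
300 [[0.516, -0.01, 0.189], [0.513, -0.001, 0.189], [0.511, 0.008, 0.189], [0.505, 0.026, 0.189], [0.5, 0.043, 0.189]]
time_s: 8.15
tcp_pos: [0.5435, 0.0273, 0.0767]
ee_rot: [[-0.0, -0.3, 0.954], [-0.001, 0.954, 0.3], [-1.0, -0.001, -0.001]]
wrist_force: [0.5, -0.5, 1.0]
gripper_width: 0.009
```

```bash
python3 -m creep '[[0,0,0,-0.5,0],[0,0,0,-1,0],[0,0,0,-1.5,0],[0,0,0,-2,0],[0,0,0,-2,0],[0,0,0,-2,0],[0,0,0,-2,0],[0,0,0,-2,0]]'
```

```text
time_s: 8.95
tcp_pos: [0.5436, 0.0273, 0.0755]
ee_rot: [[-0.0, -0.301, 0.954], [-0.002, 0.954, 0.301], [-1.0, -0.001, -0.0]]
wrist_force: [-1.3, 0.5, 4.6]
gripper_width: 0.004
```

```bash
python3 -m creep '[[0,0,0,-0.5,0],[0,0,0,-1,0],[0,0,0,-1.5,0],[0,0,0,-1.5,0],[0,0,0,-1.5,0],[0,0,0,-1.5,0],[0,0,0,-1.5,0],[0,0,0,-1.5,0]]'
```

```text
time_s: 9.75
tcp_pos: [0.5436, 0.0273, 0.0755]
ee_rot: [[0.0, -0.301, 0.954], [-0.002, 0.954, 0.301], [-1.0, -0.002, -0.0]]
wrist_force: [-3.2, 1.1, 9.7]
gripper_width: 0.007
```

Front-right is rigid: z stays at 75.5 mm while the force climbs from 4.6 to 9.7 N. So contact is at TCP z ≈ 75.5 mm. Next is front-middle.

```bash
python3 -m creep '[[0,0,0,8,0],[0,0,0,18,0],[0,-7,23,20,0],[0,-19,61,20,0],[0,-19,61,20,0],[0,-19,61,10,0],[0,-19,61,3,0],[0,-19,61,1,0]]'; python3 -m creep '[[0,0,0,0,0],[0,0,0,-0.7,0],[0,0,0,-1.4,0],[0,0,0,-2,0],[0,0,0,-2.5,0],[0,0,0,-3,0],[0,0,0,-3,0],[0,0,0,-3,0]]'
```

```text
time_s: 10.55
tcp_pos: [0.5238, 0.0873, 0.0755]
ee_rot: [[-0.003, -0.3, 0.954], [-0.003, 0.954, 0.3], [-1.0, -0.002, -0.003]]
wrist_force: [-5.5, 1.3, 9.4]
gripper_width: 0.004
time_s: 11.35
tcp_pos: [0.5241, 0.087, 0.0754]
ee_rot: [[-0.002, -0.3, 0.954], [-0.003, 0.954, 0.3], [-1.0, -0.002, -0.002]]
wrist_force: [-8.2, 1.9, 19.6]
gripper_width: 0.007
```

Front-middle is rigid too, with 20 N at an unchanged z. Next is front-left.

```bash
python3 -m creep '[[0,0,0,8,0],[0,0,0,20,0],[0,-7,23,22,0],[0,-19,61,22,0],[0,-19,61,22,0],[0,-19,61,10,0],[0,-19,61,4,0],[0,-19,61,2,0]]'; python3 -m creep '[[0,0,0,-0.5,0],[0,0,0,-1,0],[0,0,0,-1.5,0],[0,0,0,-2,0],[0,0,0,-2.5,0],[0,0,0,-2.5,0],[0,0,0,-2.5,0],[0,0,0,-2.5,0]]'
```

```text
time_s: 12.15
tcp_pos: [0.5043, 0.1465, 0.0758]
ee_rot: [[-0.004, -0.299, 0.954], [-0.005, 0.954, 0.298], [-1.0, -0.003, -0.006]]
wrist_force: [-0.8, -0.5, 0.8]
gripper_width: 0.002
time_s: 12.95
tcp_pos: [0.5047, 0.1462, 0.0741]
ee_rot: [[-0.004, -0.298, 0.954], [-0.005, 0.954, 0.298], [-1.0, -0.004, -0.005]]
wrist_force: [-1.2, -1.4, 5.1]
gripper_width: 0.001
```

```bash
python3 -m creep '[[0,0,0,-0.5,0],[0,0,0,-1,0],[0,0,0,-1.5,0],[0,0,0,-2,0],[0,0,0,-2,0],[0,0,0,-2,0],[0,0,0,-2,0],[0,0,0,-2,0]]'
```

```text
time_s: 13.75
tcp_pos: [0.5047, 0.1462, 0.0726]
ee_rot: [[-0.003, -0.299, 0.954], [-0.005, 0.954, 0.299], [-1.0, -0.003, -0.005]]
wrist_force: [-2.4, 0.7, 5.9]
gripper_width: 0.006
```

This one gives: z falls to 72.6 mm with the force almost flat at 5–6 N. I'll press on.

```bash
python3 -m creep '[[0,0,0,-1,0],[0,0,0,-2,0],[0,0,0,-3,0],[0,0,0,-3.5,0],[0,0,0,-4,0],[0,0,0,-4,0],[0,0,0,-4,0],[0,0,0,-4,0]]'
python3 - <<'E'
from h import *
p=capture("scene"); im=cv2.resize(p["image"][130:260,220:400],None,fx=4,fy=4,interpolation=cv2.INTER_CUBIC);cv2.imwrite("pics/s6.png",im)
p=capture("wrist"); cv2.imwrite("pics/w6.png",p["image"])
E
```

```text
time_s: 14.55
tcp_pos: [0.5048, 0.1462, 0.0694]
ee_rot: [[-0.003, -0.299, 0.954], [-0.005, 0.954, 0.299], [-1.0, -0.004, -0.004]]
wrist_force: [-3.1, 0.5, 8.1]
gripper_width: 0.004
```

View pics/s6.png

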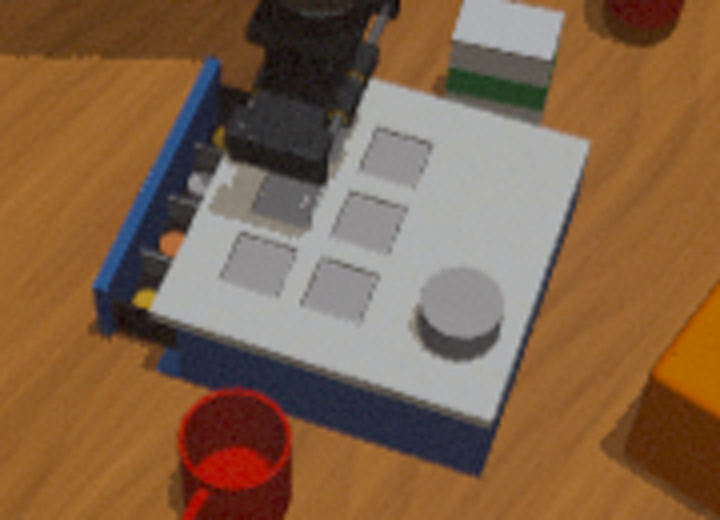

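View pics/w6.png

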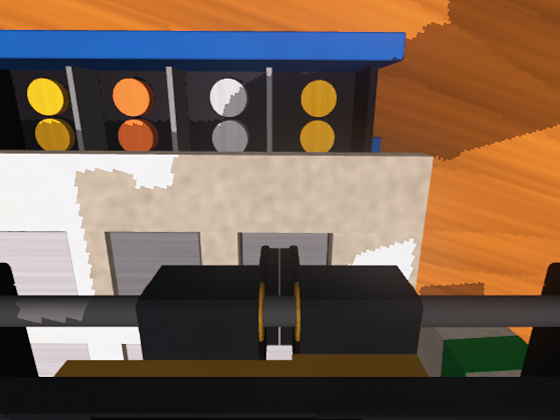

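The drawer is out: in the wrist view its blue front is at row 45 and the coin trays are exposed. Now I'll lift straight up and move clear.

```bash
python3 -m creep '[[0,0,0,5,0],[0,0,0,15,0],[0,0,0,40,0],[0,0,0,75,0],[0,0,0,110,0],[0,0,0,140,0],[0,0,0,160,0],[0,0,0,160,0]]'; python3 -m creep '[[0,0,-20,0,0],[0,0,-60,0,0],[0,0,-105,0,0],[0,0,-150,0,0],[0,0,-195,0,0],[0,0,-240,0,0],[0,0,-265,0,0],[0,0,-280,0,0]]';  python3 -m creep '[[0,0,0,0,0],[0,0,0,0,0],[0,0,0,0,0],[0,0,0,0,0],[0,0,0,0,0],[0,0,0,0,0],[0,0,0,0,0],[0,0,0,0,0]]'
python3 - <<'E'
from h import *
p=capture("scene"); im=cv2.resize(p["image"][130:260,220:400],None,fx=4,fy=4,interpolation=cv2.INTER_CUBIC);cv2.imwrite("pics/s7.png",im)
p=capture("top"); cv2.imwrite("pics/t7.png",cv2.resize(p["image"][140:300,150:380],None,fx=3.4,fy=3.4,interpolation=cv2.INTER_CUBIC))
pl=[(275,256),(352,231),(430,209),(297,333),(375,310),(452,286)]
for a,b in pl:
    u=int(150+a/3.4);v=int(140+b/3.4); print((u,v),np.median([world(p,x,y)[2] for x in range(u-4,u+5) for y in range(v-4,v+5)]).round(4))
E
```

```text
time_s: 15.45
tcp_pos: [0.5065, 0.1467, 0.233]
ee_rot: [[0.003, -0.299, 0.954], [-0.002, 0.954, 0.299], [-1.0, -0.003, 0.003]]
wrist_force: [-0.3, -0.1, -0.4]
gripper_width: 0.005
time_s: 16.25
tcp_pos: [0.5053, -0.1354, 0.2316]
ee_rot: [[0.001, -0.296, 0.955], [-0.002, 0.955, 0.296], [-1.0, -0.002, 0.0]]
wrist_force: [-0.8, 0.4, 0.0]
gripper_width: 0.003
time_s: 17.05
tcp_pos: [0.5053, -0.1353, 0.2316]
ee_rot: [[0.001, -0.296, 0.955], [-0.002, 0.955, 0.296], [-1.0, -0.002, 0.0]]
wrist_force: [-0.5, 0.5, -0.1]
gripper_width: 0.005
(230, 215) 0.0878
(253, 207) 0.0876
(276, 201) 0.0874
(237, 237) 0.5909
(260, 231) 0.5915
(282, 224) 0.5891
```

View pics/s7.png

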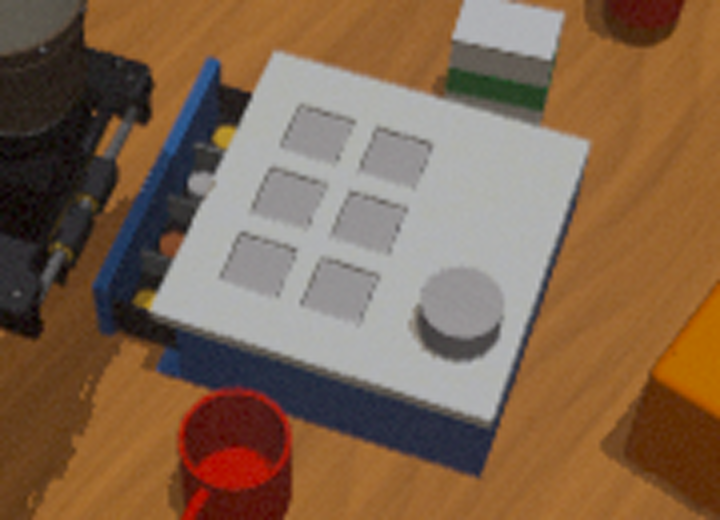

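View pics/t7.png

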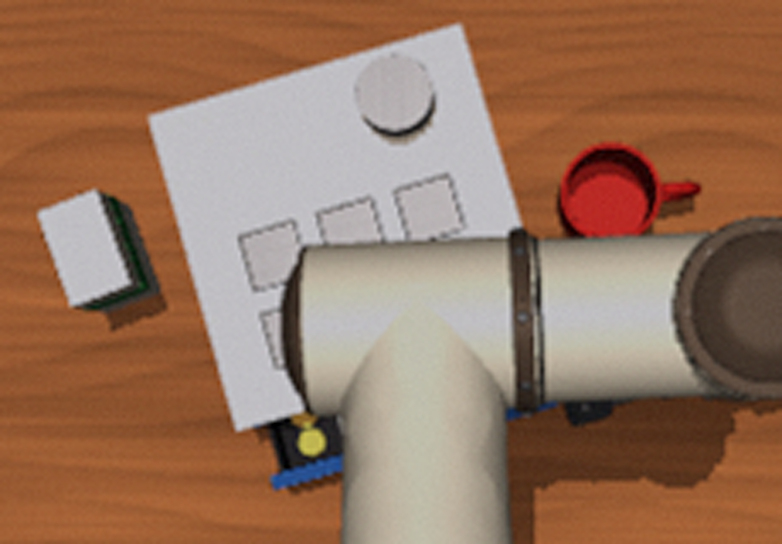

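The drawer stands open, and the tin, mug and carton are at the same pixels as before. I'll check the live plate's height from the scene camera and then hand in.

Run:
```python
from h import *
p=capture("scene")
for n,(a,b) in {"FL":(318,134),"FM":(290,196),"FR":(260,265),"RL":(397,157)}.items():
    u=int(220+a/4);v=int(130+b/4); print(n,np.mean([world(p,x,y)[2] for x in range(u-4,u+5) for y in range(v-4,v+5)]).round(4))
finish_job()
```

```text
FL 0.1019
FM 0.0874
FR 0.0877
RL 0.0875
the job is handed in; nothing more can be done
```

The drawer is open and I've handed the job in at about 17 s of the 51 s allowed. The one thing I couldn't confirm by measurement is that the live plate came fully back up.

- **Finding the catch:** I pressed the plates with the closed fingertips. Front-right and front-middle were rigid: the height held at about 75.5 mm while the force rose to 10–20 N. Front-left gave way at 5–6 N.
- **Opening the drawer:** I pressed front-left about 6 mm down, reading 8 N, and the drawer sprang out. I then lifted the hand straight up and moved it clear.
- **Last checks that agreed:** The pictures show the drawer still open and the tin, mug and carton where they were. I didn't recheck the bottles, tape and jar, but the hand never came near them at their height. The wrist force was back to its noise level.
- **Live plate:** It looks level with the others in the picture. However, its averaged depth came out at 102 mm, against about 87.5 mm for the three others I measured. That would put it above the panel, so a few bad depth pixels probably skewed the average. I handed in without repeating that measurement.
- **Fingertip position:** When shut, the fingertips were about 10 mm behind the TCP, not 19 mm ahead as described. I found the contact height by feel and the wrist camera instead.

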